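Fetch the small tin from behind the setting handles

TASK

Move the three wooden handles that stand in the front row of the dark stand to the grey side tray, all three standing upright in it at the same time; then take the smaller round tin from behind where they stood and set it down flat in the middle of the round black pad. Then put each handle back upright on the very seat of the stand it came from. Do not shift the larger tin and do not let any handle or tin topple.

Things in the scene. Friction and masses are not known exactly. Their poses are not given: they have to be found in the camera images.
- ball_handle: Handle with a ball-shaped head, loose, 110 mm tall: ball 44 mm across centred 88 mm above the underside, on a stem 18 mm thick. Foot: steel disc 46 mm across, 10 mm thick. Origin: centre of its underside, z up; round, yaw means nothing. Starts on any one of the stand's three front seats.
- mushroom_handle: Handle with a wide flat-topped mushroom head, loose, 106 mm tall: head 60 mm across at its widest, with that upright rim from 84 to 98 mm above the underside, on a stem 20 mm thick. Foot: steel disc 46 mm across, 10 mm thick. Origin: centre of its underside, z up; round, yaw means nothing. Starts on any one of the stand's three front seats.
- barrel_handle: Handle with a slim upright barrel head with a small brass disc on top, loose, 117 mm tall: head 36 mm across from 66 to 116 mm above the underside, on a stem 18 mm thick. Foot: steel disc 46 mm across, 10 mm thick. Origin: centre of its underside, z up; round, yaw means nothing. Starts on any one of the stand's three front seats.
- small_tin: The smaller closed round aluminium tin, loose, 50 mm across, 28 mm high. Origin: centre of its underside, z up. At the start it stands in the back row of the stand (its far side from the robot), left or right, beside the larger tin; the handles tower over it and leave no room for a gripper.
- large_tin: The larger closed round aluminium tin, loose, 70 mm across, 28 mm high, in the other place of the back row. Origin: centre of its underside, z up. Leave it where it is.
- stand: Fixed dark wooden board, 150 (x) by 270 (y) by 12 mm thick. Origin: centre of underside; x points from the front edge (brass strip, robot side) to the back. Flat cork inlays, in its frame, mm: handle seats at x -30, y -75, 0, 75; tins at x 25, y -38, 38. A jar and a brass weight, 32 mm high at most, stand at x 35, y 112 and -112.
- side_tray: Fixed low grey tray at the robot's left or right side, empty, 250 mm (its x) by 110 mm (its y) outside, walls 5 mm thick and 14 mm high, floor 5 mm above its underside. Origin: centre of its underside. Its x axis points roughly away from the robot.
- pad: Fixed round pad at the robot's other side, away from the tray: aluminium disc 100 mm across with a black rubber disc 88 mm across on it, top face flat, 12 mm above its underside. Origin: centre of its underside.
Things that resemble listed ones, but are neither listed nor needed, are in the scene too. Several things have the shape of the pad; the one meant has the colours described above.

How it is judged (in metres and radians):
On the way, in this order (a step that is already met when the one before it is completed fails the run):
1. all three handles stand upright in the side tray at the same time, released (x of ball_handle in the frame of side_tray between -0.112 and 0.112 m and y of ball_handle in the frame of side_tray between -0.042 and 0.042 m and z of each of ball_handle, mushroom_handle, barrel_handle in the frame of side_tray below 0.01 m and angle between each of ball_handle, mushroom_handle, barrel_handle's own z axis and vertical below 0.1 rad and linear speed of each of ball_handle, mushroom_handle, barrel_handle below 0.02 m/s and angular speed of each of ball_handle, mushroom_handle, barrel_handle below 0.2 rad/s and contact force between the fingers and ball_handle below 0.05 N and x of mushroom_handle in the frame of side_tray between -0.112 and 0.112 m and y of mushroom_handle in the frame of side_tray between -0.042 and 0.042 m and contact force between the fingers and mushroom_handle below 0.05 N and x of barrel_handle in the frame of side_tray between -0.112 and 0.112 m and y of barrel_handle in the frame of side_tray between -0.042 and 0.042 m and contact force between the fingers and barrel_handle below 0.05 N), for 0.2 s.
2. the small tin lies flat in the middle of the pad, released (horizontal distance between small_tin and pad below 0.015 m and z of small_tin in the frame of pad between 0.008 and 0.016 m and angle between small_tin's own z axis and vertical below 0.1 rad and linear speed of small_tin below 0.02 m/s and angular speed of small_tin below 0.2 rad/s and contact force between the fingers and small_tin below 0.05 N), for 0.2 s.
At the end, for the whole second after the job is handed in: The small tin lies flat on the pad, its centre within 15 mm of the pad's centre; each of the three handles stands upright (within 0.1 rad) on the stand within 15 mm of its own starting place; the larger tin is within 12 mm of its starting place; all is released and at rest (all of step 2 and distance of each of ball_handle, mushroom_handle, barrel_handle from where it was at the start of the episode below 0.015 m and angle between each of ball_handle, mushroom_handle, barrel_handle's own z axis and vertical below 0.1 rad and linear speed of each of ball_handle, mushroom_handle, barrel_handle below 0.02 m/s and angular speed of each of ball_handle, mushroom_handle, barrel_handle below 0.2 rad/s and contact force between the fingers and ball_handle below 0.05 N and contact force between the fingers and mushroom_handle below 0.05 N and contact force between the fingers and barrel_handle below 0.05 N and distance of large_tin from where it was at the start of the episode below 0.012 m); the robot touches nothing.
It fails at once if a handle or tin is toppled (leans more than 0.8 rad) (angle between any of ball_handle, mushroom_handle, barrel_handle, small_tin, large_tin's own z axis and vertical above 0.8 rad).
It fails at once if the larger tin is shifted by more than 12 mm (distance of large_tin from where it was at the start of the episode above 0.012 m).
It also fails if it takes over 141 s, if anything falls off the work surface, if the arm or the gripper's body presses on something with over 40 N, if the wrist force passes 120 N, or if a joint passes its speed limit or range.

ROBOT

A 6-joint arm with a two-finger parallel gripper is mounted at the origin on the work surface. World frame = base frame: x ahead of the robot, y to its left, z up, the work surface at z = 0. Lengths are in mm, angles in rad, forces in N, time in s.
With the tool pointing down it reaches from about 350 to 875 mm from the base axis. Payload 4.2 kg.
Tool frame: the origin (TCP) lies midway between the tips of the shut fingers; the grasp point (between the pads) lies 19 mm behind it (arm.hold_point_z is the distance from the TCP to the grasp point, in mm); z points along the fingers, y is the line along which they close (so a half turn about z gives the same grasp; the last joint's range is limited). The gripper opens to 85 mm and grips with 20 to 120 N. Pads are 22 mm wide; open, the fingers measure 114 mm over their backs; the gripper's body (76 mm by 85 mm) begins 54 mm behind the grasp point. The pads swing forward as they close: fully open they stand 13 mm farther back than shut.
Start: joints at [-0.938, 0.385, 0.008, 0, -1.194, -0.259], TCP at [228.236, -581.814, 231.312] pointing down, gripper open.
Joint ranges: [-3.14, 3.14], [-1.21, 2.06], [-1.07, 1.41], [-3.16, 2.05], [-2.99, -0.16], [-3.1, 3.1]. Speed limits (rad/s): [2.79, 2.79, 3.14, 3.14, 3.14, 3.14].

INTERFACE

Orientations are given as a unit quaternion [x, y, z, w].
In Python, from bench import arm, vision gives the robot as it stands. The module is installed in compiled form; this text tells all that it offers.
- The arm moves only by the tool servo_tool, never from a script. Its argument "plan" is a list of rows, each a list of 7 numbers: the shift along the world's x, y, z each as a share of 300 mm, from -1 to 1, then the turn, a rotation vector about the world's x, y, z each as a share of 2 rad, from -1 to 1, then the opening, from 0 (shut) to 1 (fully open). A call has 1 to 20 rows; each row shifts and turns the commanded pose from where the row before left it; what a row does not reach is not made up. A row lasts 1/8 s, in which the tool goes at most 62.5 mm and 10.7 degrees, less where a joint would pass 70% of its speed; a pose out of reach is approached as far as the arm can. A call with a number of a shift or a turn outside -1 to 1 is refused whole. A call with a gripper value outside its range is refused whole. The fingers move at their own pace and stop on an object; the grip force is fixed at half the most. Time passes only in rows, so rows that do not move let the fingers close. It gives the time, the measured TCP pose, the force, the opening and the grip force at its end, in the units of the state.
- arm.read_state(): the state, without advancing time (a new reading comes with each control period).
- vision.get_image(name): name is "scene" or "top" or "wrist"; returns a dict with "image" (400x640x3 uint8, red, green, blue), "z_map" (400x640 float32, mm along the optical axis (not along the pixel's ray), 0 where there is no reading), "K" (3x3 intrinsics, pixels), "world_to_cam" (4x4, takes a point from world to camera coordinates); the wrist camera has in their place "mount" (4x4, takes a point from camera to tool coordinates, whose origin is the TCP and whose axes are the flange's). Camera axes: x right, y down, z forward; pixel columns grow to the right and rows downward; lengths in mm; the calibration is good to about 2 mm. A picture is of the moment at which its call begins: read the wrist's pose just before it.
- arm.job_done(): hands the job in; it is judged then, once.
The state is a dict: "clock": time; "joints": joint angles; "joint_vel": joint speeds; "joint_efforts": joint torques, N m; "position": TCP position; "ee_rot": TCP orientation; "contact_force": force on the tool from outside, world axes, zero at the start; "wrist_torque": the same for the moment, N m; "gripper_width": finger opening in mm; "grasp_force": force on a finger pad.
Only numpy, scipy, OpenCV 4.12 (cv2) and the standard library are available. Lean on these libraries where they do the work, as an engineer would, in place of code of your own. Each camera call takes 0.05 s, during which the arm holds its last target. There are 200 camera calls.

## Working session

There is one attempt and no reset: what is moved stays moved. The work goes in short steps, Python scripts to look and compute and a tool call to move; the robot and the scene stay as the last step left them, time stands still between calls to the robot, and variables do not carry over. Pictures are saved under pics/ and viewed, at most 14 in all, crops included, and the job is handed in when it is done.

Besides the shell and the picture viewer there is one more tool, called after "Request:" as name(argument=value, ...), one argument or row to a line, values as JSON. servo_tool: Moves the arm, as the interface text tells. Its arguments: {"type":"object","properties":{"plan":{"type":"array"}},"required":["plan"]}

```bash
mkdir -p pics
cat > h.py <<'E'
import numpy as np, cv2
from bench import arm, vision
def world(d,u,v,z=None,depth=None):
    K=d["K"];T=np.linalg.inv(d["world_to_cam"])
    r=T[:3,:3]@np.linalg.inv(K)@np.array([u,v,1.]);o=T[:3,3]
    return o+r*(depth if depth is not None else (z-o[2])/r[2])
def cloud(d):
    K=d["K"];T=np.linalg.inv(d["world_to_cam"])
    v,u=np.mgrid[:400,:640];P=np.stack([u,v,np.ones_like(u)],-1)@np.linalg.inv(K).T*d["z_map"][...,None]
    return P@T[:3,:3].T+T[:3,3]
E
python3 - <<'E'
from h import *
for n in("scene","top"):
    d=vision.get_image(n);np.savez(n+".npz",**d)
    cv2.imwrite(f"pics/{n}0.png",d["image"][...,::-1]);print(n,d["K"].round(1).tolist(),np.linalg.inv(d["world_to_cam"]).round(2).tolist())
s=arm.read_state();print(s,arm.hold_point_z)
E
```

```text
scene [[456.0, 0.0, 324.3], [0.0, 456.0, 194.9], [0.0, 0.0, 1.0]] [[0.85, 0.47, -0.26, 868.79], [0.53, -0.73, 0.43, -565.09], [0.01, -0.5, -0.87, 1141.58], [0.0, 0.0, 0.0, 1.0]]
top [[495.3, 0.0, 315.9], [0.0, 495.3, 194.1], [0.0, 0.0, 1.0]] [[-0.02, -1.0, 0.07, 416.43], [-1.0, 0.02, 0.02, -25.73], [-0.02, -0.07, -1.0, 1292.31], [0.0, 0.0, 0.0, 1.0]]
{'clock': 0.1, 'joints': array([-9.38386896e-01,  3.85474917e-01,  6.75001074e-03, -4.23791932e-04,
       -1.19400333e+00, -2.58598716e-01]), 'joint_vel': array([-0.00093972, -0.00029368,  0.00202696,  0.0025953 , -0.00082597,
       -0.00046819]), 'joint_efforts': array([-6.57982837e-04, -3.93318450e+01,  1.88929546e+01,  4.19796109e+00,
       -2.55924388e-03,  4.44692517e-06]), 'position': array([ 228.0469801 , -581.34412281,  230.33061672]), 'ee_rot': array([-1.85742158e-01,  9.82598025e-01,  9.56541742e-04, -2.38510294e-04]), 'contact_force': array([ 0.22079039,  0.19168572, -0.27603843]), 'wrist_torque': array([0.02082393, 0.02220729, 0.01157701]), 'grasp_force': 0.0, 'gripper_width': 85.66219338114634} 18.700000000000003
```

View pics/top0.png

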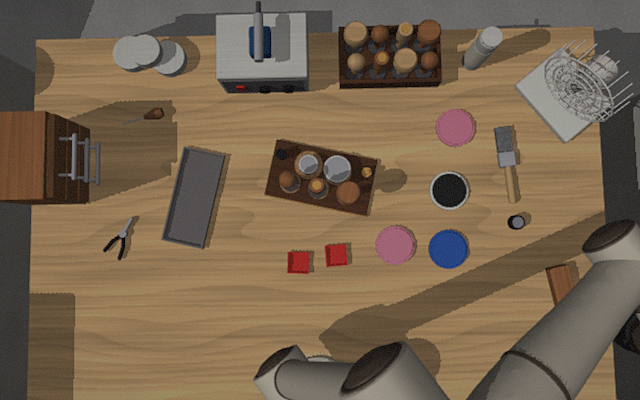

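View pics/scene0.png

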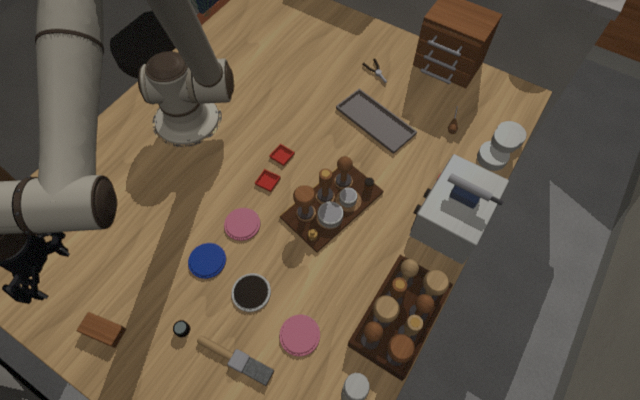

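Top view: stand at about (322,177), with front-row handles at (289,181), (317,186) and (347,193) and tins at (308,163) and (337,170). The tray is at (195,197). There are five pad-shaped discs: pink (455,128), pink (395,245), blue (448,249), black in an aluminium ring (449,190), plus a small dark one (516,222) that is far too small. The black one with the metal rim at (449,190) fits.

Run:
```python
from h import *
top=dict(np.load("top.npz"));sc=dict(np.load("scene.npz"))
for n,d in(("top",top),("scene",sc)):
    C=cloud(d); im=d["image"]; hsv=cv2.cvtColor(im,cv2.COLOR_RGB2HSV)
    d["C"]=C
    m=((C[...,2]>60)&(C[...,2]<140)&(d["z_map"]>0)).astype(np.uint8)
    k,l,st,ce=cv2.connectedComponentsWithStats(m)
    print(n)
    for i in range(1,k):
        if st[i,4]>25:
            P=C[l==i];print("blob",ce[i].round(),st[i].tolist(),"med",np.median(P,0).round(1),"mid",((P.max(0)+P.min(0))/2).round(1),"zmax",P[:,2].max().round(1))
C=top["C"];im=top["image"];hsv=cv2.cvtColor(im,cv2.COLOR_RGB2HSV)
def rect(m,z,name):
    cs,_=cv2.findContours(m.astype(np.uint8),cv2.RETR_EXTERNAL,cv2.CHAIN_APPROX_NONE)
    c=max(cs,key=cv2.contourArea)[:,0]
    w=np.array([world(top,u,v,z)[:2] for u,v in c],np.float32)
    print(name,cv2.minAreaRect(w))
R=np.zeros((400,640),bool);R[140:255,155:235]=1
sat=hsv[...,1]
rect(R&(sat<60)&(im.max(2)>45),14,"tray")
R[:]=0;R[135:220,255:385]=1
rect(R&(C[...,2]>7)&(C[...,2]<22),12,"stand depth")
rect(R&(im.max(2)<85),12,"stand dark")
R[:]=0;R[165:215,425:475]=1
rect(R&(C[...,2]>6)&(C[...,2]<30),12,"pad depth")
R2=R.copy();R2[:]=0;cv2m=np.zeros((400,640),np.uint8);cv2.circle(cv2m,(449,190),21,1,-1)
rect((cv2m>0)&(im.max(2)<70),12,"pad black")
# tins
for (u,v) in((308,163),(337,170)):
    m=np.zeros((400,640),np.uint8);cv2.circle(m,(u,v),20,1,-1)
    mm=(m>0)&(C[...,2]>32)&(C[...,2]<48)&(sat<70)
    rect(mm,40,"tin");print(np.median(C[mm],0))
a=cv2.resize(im[130:225,255:475],None,fx=3.6,fy=3.6,interpolation=cv2.INTER_CUBIC)
b=cv2.resize(sc["image"][145:255,270:390],None,fx=2.3,fy=2.3,interpolation=cv2.INTER_CUBIC)
o=np.zeros((a.shape[0]+b.shape[0],a.shape[1],3),np.uint8);o[:a.shape[0]]=a;o[a.shape[0]:,:b.shape[1]]=b
cv2.imwrite("pics/crop.png",o[...,::-1])
```

```text
top
blob [262.  53.] [216, 13, 92, 81, 5834] med [839.1 112.3 135.3] mid [855.3 121.6 100. ] zmax 140.0
blob [428.  32.] [416, 20, 25, 26, 506] med [ 896.5 -284.5  110.1] mid [ 899.9 -286.5  102.2] zmax 117.5
blob [355.  34.] [343, 22, 25, 25, 490] med [ 895.8 -106.6  110.9] mid [ 899.8 -107.1  103.4] zmax 119.1
blob [404.  33.] [396, 22, 17, 22, 266] med [ 893.8 -224.9  120. ] mid [ 899.8 -227.   100.5] zmax 128.8
blob [379.  34.] [371, 25, 17, 19, 257] med [ 895.  -165.3  109.2] mid [ 899.7 -166.4  106.1] zmax 122.6
blob [143.  50.] [129, 35, 31, 30, 640] med [886.7 432.3  63.4] mid [887.4 431.3  64.9] zmax 69.7
blob [477.  53.] [467, 38, 28, 26, 328] med [ 839.4 -399.7  103.1] mid [ 852.5 -414.2   99.7] zmax 139.3
blob [404.  60.] [392, 48, 26, 26, 504] med [ 826.9 -225.8  110.6] mid [ 830.6 -227.3  103.8] zmax 120.1
blob [380.  61.] [372, 51, 17, 20, 251] med [ 825.2 -165.   120.6] mid [ 830.5 -166.9  100.4] zmax 129.8
blob [356.  62.] [347, 53, 18, 19, 256] med [ 825.9 -107.   108.3] mid [ 830.5 -107.1  103.8] zmax 121.1
blob [429.  60.] [420, 52, 18, 18, 260] med [ 826.3 -284. 
[... 2542 characters left out ...]
62, -15.261215209960938), (271.3691101074219, 151.38693237304688), 76.98441314697266)
stand dark ((557.9644775390625, -17.7774658203125), (271.6650390625, 150.14468383789062), 76.96431732177734)
pad depth ((515.3046875, -343.6917724609375), (97.86239624023438, 95.8194351196289), 88.91102600097656)
pad black ((516.5391235351562, -346.29876708984375), (82.21549987792969, 83.16617584228516), 88.0429916381836)
tin ((586.01904296875, 17.058685302734375), (47.18394470214844, 46.957584381103516), 43.88398361206055)
[584.87009113  13.20456833  40.43541399]
tin ((573.1033935546875, -55.283477783203125), (66.1361312866211, 66.57709503173828), 88.87458038330078)
[573.09485971 -55.65030446  40.30874205]
```

View pics/crop.png

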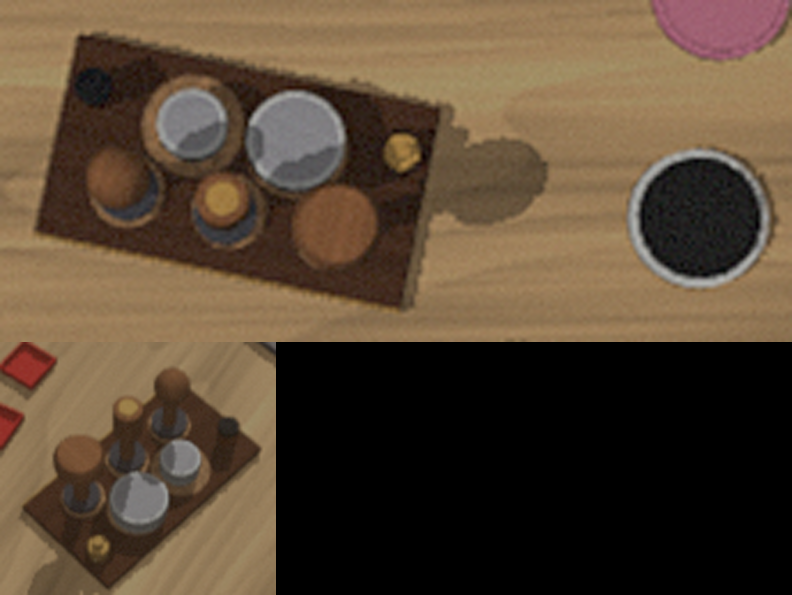

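The crop confirms the pad: black rubber with a bright metal rim, at crop (700,217), which is (449,190) in the full image. On the stand, ball is the left handle, barrel (brass top) the middle and mushroom the right. The small tin is on the left, behind the ball and barrel. The tray and stand are almost parallel (about -13°), so the fingers will close along the stand's x throughout. I'm moving over the ball now.

Request:
servo_tool(
  plan=[
    [0.066,0.134,0,0,0,0.0303,1],
    [0.066,0.134,0,0,0,0.0303,1],
    [0.066,0.134,0,0,0,0.0303,1],
    [0.066,0.134,0,0,0,0.0303,1],
    [0.066,0.134,0,0,0,0.0303,1],
    [0.066,0.134,0,0,0,0.0303,1],
    [0.066,0.134,0,0,0,0.0303,1],
    [0.066,0.134,0,0,0,0.0303,1],
    [0.066,0.134,0,0,0,0.0303,1],
    [0.066,0.134,0,0,0,0.0303,1],
    [0.066,0.134,0,0,0,0.0303,1],
    [0.066,0.134,0,0,0,0.0303,1],
    [0.066,0.134,0,0,0,0.0303,1],
    [0.066,0.134,0,0,0,0.0303,1],
    [0.066,0.134,0,0,0,0.0303,1],
    [0.066,0.134,0,0,0,0.0303,1],
    [0,0,0,0,0,0,1],
    [0,0,0,0,0,0,1],
  ],
)

```text
clock: 2.35
position: [544.4, 61.1, 230.7]
ee_rot: [-0.622, 0.783, 0.0, -0.001]
contact_force: [-0.4, 0.6, 0.4]
gripper_width: 85.3
grasp_force: 0.0
```

```bash
cat >> h.py <<'E'
from scipy.spatial.transform import Rotation as Ro
def wrist(tag=None):
    s=arm.read_state();d=vision.get_image("wrist")
    T=np.eye(4);T[:3,:3]=Ro.from_quat(s["ee_rot"]).as_matrix();T[:3,3]=s["position"]
    d["world_to_cam"]=np.linalg.inv(T@d["mount"])
    if tag: cv2.imwrite(f"pics/{tag}.png",d["image"][...,::-1])
    return s,d
def show(s):
    y=Ro.from_quat(s["ee_rot"]).as_matrix();print(round(s["clock"],2),s["position"].round(1),"ydir",np.degrees(np.arctan2(y[1,1],y[0,1])).round(1),"zdir",y[:,2].round(3),"w",round(s["gripper_width"],1),"gf",round(s["grasp_force"],1),"F",s["contact_force"].round(1),"j",s["joints"].round(2))
E
python3 - <<'E'
from h import *
s,d=wrist("w1");show(s);print(d["mount"].round(2).tolist(),d["K"].round(1).tolist())
C=cloud(d);m=((C[...,2]>70)&(C[...,2]<140)&(d["z_map"]>0)).astype(np.uint8)
k,l,st,ce=cv2.connectedComponentsWithStats(m)
for i in range(1,k):
    if st[i,4]>100:
        P=C[l==i];print(ce[i].round(),st[i].tolist(),((P.max(0)+P.min(0))/2).round(1),P.max(0).round(1))
E
```

```text
2.35 [544.4  61.1 230.7] ydir 167.0 zdir [-0.002 -0.    -1.   ] w 85.3 gf 0.0 F [-0.4  0.6  0.4] j [ 0.41  0.26 -0.18 -0.   -1.13 -0.64]
[[-0.0, -0.95, -0.31, 80.05], [1.0, -0.0, -0.0, -1.25], [0.0, -0.31, 0.95, -143.06], [0.0, 0.0, 0.0, 1.0]] [[294.3, 0.0, 321.4], [0.0, 294.3, 197.6], [0.0, 0.0, 1.0]]
[324.  22.] [286, 0, 77, 54, 3282] [510.4 -73.8 108.7] [539.9 -53.  120.6]
[324. 112.] [303, 90, 44, 46, 1550] [527.3  -7.  128.7] [545.   10.5 132.9]
[321. 190.] [299, 167, 46, 46, 1599] [545.8  62.6 108.8] [567.3  83.9 123.7]
[ 66. 274.] [0, 185, 160, 215, 18614] [855.2 112.1 105. ] [941.6 214.1 140. ]
```

View pics/w1.png

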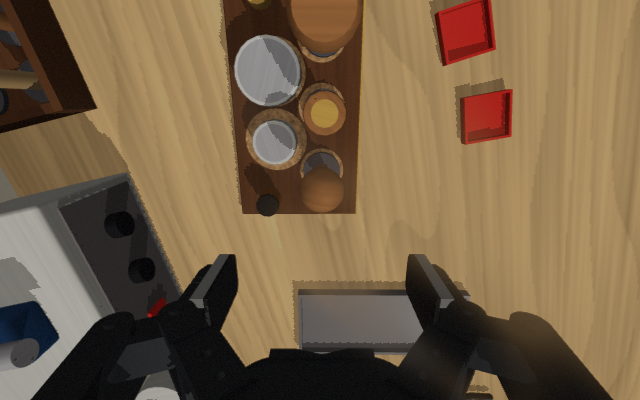

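The wrist view shows the ball at (322,190), the barrel at (324,112) and the stand square with the fingers. Positions are ball (545.5,62.5), barrel (527,-7), so I'll go down and grip the ball.

Request:
servo_tool(
  plan=[
    [0.004,0.005,-0.05,0,0,0,1],
    [0,0,-0.08,0,0,0,1],
    [0,0,-0.08,0,0,0,1],
    [0,0,-0.08,0,0,0,1],
    [0,0,-0.08,0,0,0,1],
    [0,0,-0.08,0,0,0,1],
    [0,0,-0.04,0,0,0,1],
    [0,0,-0.02,0,0,0,1],
    [0,0,0,0,0,0,1],
    [0,0,0,0,0,0,0.7],
    [0,0,0,0,0,0,0.5],
    [0,0,0,0,0,0,0.3],
    [0,0,0,0,0,0,0.2],
    [0,0,0,0,0,0,0.2],
    [0,0,0,0,0,0,0.2],
    [0,0,0,0,0,0,0.2],
  ],
)

```text
clock: 4.4
position: [546.6, 63.0, 79.2]
ee_rot: [-0.622, 0.783, -0.0, 0.001]
contact_force: [-2.1, 1.0, 6.8]
gripper_width: 41.8
grasp_force: 60.2
```

Run:
```python
from h import *
s=arm.read_state();show(s)
d=vision.get_image("scene");C=cloud(d)
cv2.imwrite("pics/s2.png",cv2.resize(d["image"][100:270,230:430,::-1],None,fx=3,fy=3))
```

```text
4.4 [546.6  63.   79.2] ydir 167.0 zdir [ 0.001  0.    -1.   ] w 41.8 gf 60.2 F [-2.1  1.   6.8] j [ 0.41  0.42 -0.37  0.   -0.78 -0.64]
```

View pics/s2.png

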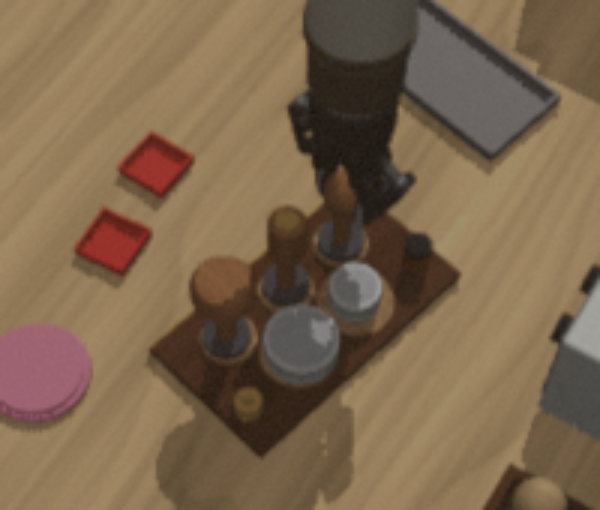

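The grip is at 41.8 mm and 60 N. The view shows the fingers around the left handle at crop (340,190) with the others untouched. I'll try a gentle lift first.

Request:
servo_tool(
  plan=[
    [0,0,0.01,0,0,0,0.2],
    [0,0,0.02,0,0,0,0.2],
    [0,0,0.03,0,0,0,0.2],
    [0,0,0,0,0,0,0.2],
  ],
)

```text
clock: 4.95
position: [546.9, 63.1, 97.3]
ee_rot: [-0.622, 0.783, -0.0, 0.001]
contact_force: [1.7, 0.4, -2.2]
gripper_width: 41.5
grasp_force: 60.8
```

Run:
```python
from h import *
s=arm.read_state();show(s)
d=vision.get_image("scene");cv2.imwrite("pics/s3.png",cv2.resize(d["image"][130:230,290:390,::-1],None,fx=5,fy=5))
```

```text
4.95 [546.9  63.1  97.3] ydir 167.0 zdir [ 0.002  0.001 -1.   ] w 41.5 gf 60.8 F [ 1.7  0.4 -2.2] j [ 0.41  0.39 -0.35  0.   -0.82 -0.64]
```

View pics/s3.png

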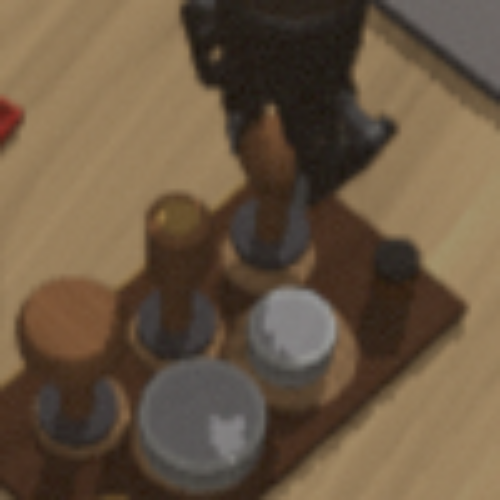

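The foot lifted cleanly off its seat, at crop (270,230). I'll carry it to the far end of the tray.

Request:
servo_tool(
  plan=[
    [0,0,0.05,0,0,0,0.2],
    [0,0,0.07,0,0,0,0.2],
    [0.005,0.031,0,0,0,0,0.2],
    [0.01,0.055,0,0,0,0,0.2],
    [0.0137,0.078,0,0,0,0,0.2],
    [0.0137,0.078,0,0,0,0,0.2],
    [0.0137,0.078,0,0,0,0,0.2],
    [0.0137,0.078,0,0,0,0,0.2],
    [0.0137,0.078,0,0,0,0,0.2],
    [0.0137,0.078,0,0,0,0,0.2],
    [0.0137,0.078,0,0,0,0,0.2],
    [0.012,0.07,0,0,0,0,0.2],
    [0.008,0.047,0,0,0,0,0.2],
    [0.005,0.031,0,0,0,0,0.2],
    [0,0,-0.05,0,0,0,0.2],
    [0,0,-0.06,0,0,0,0.2],
    [0,0,-0.05,0,0,0,0.2],
    [0,0,-0.02,0,0,0,0.2],
    [0,0,-0.01,0,0,0,0.2],
    [0,0,0,0,0,0,0.2],
  ],
)

```text
clock: 7.5
position: [587.2, 296.9, 75.5]
ee_rot: [-0.622, 0.783, -0.0, 0.0]
contact_force: [0.1, -0.9, -0.9]
gripper_width: 41.5
grasp_force: 61.0
```

Run:
```python
from h import *
s=arm.read_state();show(s)
d=vision.get_image("scene");cv2.imwrite("pics/s4.png",cv2.resize(d["image"][60:220,280:480,::-1],None,fx=3,fy=3))
```

```text
7.5 [587.2 296.9  75.5] ydir 167.0 zdir [ 0.  0. -1.] w 41.5 gf 61.0 F [ 0.1 -0.9 -0.9] j [ 0.71  0.57 -0.09  0.   -0.9  -0.94]
```

View pics/s4.png

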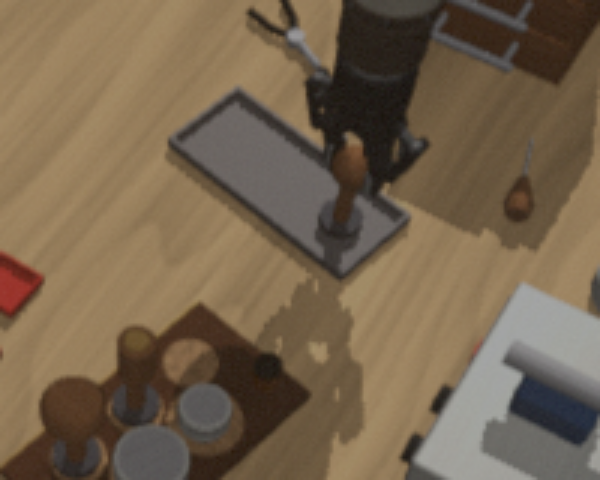

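Request:
servo_tool(
  plan=[
    [0,0,-0.007,0,0,0,0.2],
    [0,0,-0.003,0,0,0,0.2],
    [0,0,0,0,0,0,0.55],
    [0,0,0,0,0,0,0.7],
    [0,0,0,0,0,0,0.8],
    [0,0,0.08,0,0,0,0.8],
    [0,0,0.12,0,0,0,0.8],
    [0,0,0.13,0,0,0,0.8],
    [-0.017,-0.085,0,0,0,0,0.8],
    [-0.017,-0.085,0,0,0,0,0.8],
    [-0.017,-0.085,0,0,0,0,0.8],
    [-0.017,-0.085,0,0,0,0,0.8],
    [-0.017,-0.085,0,0,0,0,0.8],
    [-0.017,-0.085,0,0,0,0,0.8],
    [-0.017,-0.085,0,0,0,0,0.8],
    [-0.017,-0.085,0,0,0,0,0.8],
    [-0.017,-0.085,0,0,0,0,0.8],
    [-0.017,-0.085,0,0,0,0,0.8],
    [-0.017,-0.085,0,0,0,0,0.8],
    [-0.013,-0.08,0,0,0,0,0.8],
  ],
)

```text
clock: 10.05
position: [526.4, -9.3, 171.4]
ee_rot: [-0.622, 0.783, -0.0, 0.0]
contact_force: [0.7, 0.1, 0.5]
gripper_width: 68.5
grasp_force: 0.0
```

Run:
```python
from h import *
s,d=wrist("w2");show(s)
for n in("scene","top","wrist"):
    if n!="wrist": d=vision.get_image(n)
    C=cloud(d);m=((C[...,2]>60)&(C[...,2]<140)&(d["z_map"]>0)&(C[...,0]<640)&(C[...,0]>400)&(abs(C[...,1])<400)).astype(np.uint8)
    k,l,st,ce=cv2.connectedComponentsWithStats(m)
    for i in range(1,k):
        if st[i,4]>100:
            P=C[l==i];print(n,ce[i].round(),st[i].tolist(),((P.max(0)+P.min(0))/2).round(1),P.max(0).round(1))
```

```text
10.05 [526.4  -9.3 171.4] ydir 167.0 zdir [ 0.  0. -1.] w 68.5 gf 0.0 F [0.7 0.1 0.5] j [ 0.29  0.27 -0.32  0.   -0.98 -0.52]
scene [397. 116.] [390, 108, 15, 17, 190] [585.9 293.9  89. ] [606.6 313.5 116.7]
scene [325. 178.] [319, 168, 14, 22, 238] [527.6  -8.5  97.6] [544.8   9.  134.8]
scene [304. 196.] [293, 185, 23, 22, 409] [509.8 -84.  108.3] [539.3 -53.4 122.4]
top [192. 165.] [183, 156, 18, 18, 257] [583.3 298.1 104.8] [604.4 319.2 118. ]
top [348. 193.] [336, 180, 25, 26, 491] [507.5 -81.1 110.1] [537.4 -52.3 125.5]
wrist [192. 165.] [183, 156, 18, 18, 257] [583.3 298.1 104.8] [604.4 319.2 118. ]
wrist [348. 193.] [336, 180, 25, 26, 491] [507.5 -81.1 110.1] [537.4 -52.3 125.5]
```

Request:
servo_tool(
  plan=[
    [0.002,0.005,-0.05,0,0,0,0.8],
    [0,0,-0.08,0,0,0,0.8],
    [0,0,-0.08,0,0,0,0.8],
    [0,0,-0.05,0,0,0,0.8],
    [0,0,-0.03,0,0,0,0.8],
    [0,0,0,0,0,0,0.8],
    [0,0,0,0,0,0,0.6],
    [0,0,0,0,0,0,0.4],
    [0,0,0,0,0,0,0.2],
    [0,0,0,0,0,0,0.1],
    [0,0,0,0,0,0,0.1],
    [0,0,0,0,0,0,0.1],
    [0,0,0.01,0,0,0,0.1],
    [0,0,0.02,0,0,0,0.1],
    [0,0,0.03,0,0,0,0.1],
    [0,0,0,0,0,0,0.1],
  ],
)

```text
clock: 12.2
position: [528.3, -6.0, 103.3]
ee_rot: [-0.622, 0.783, -0.0, 0.001]
contact_force: [-0.8, -0.2, -1.4]
gripper_width: 35.1
grasp_force: 59.6
```

Request:
servo_tool(
  plan=[
    [0,0,0.05,0,0,0,0.1],
    [0,0,0.1,0,0,0,0.1],
    [-0.002,0.043,0,0,0,0,0.1],
    [-0.004,0.075,0,0,0,0,0.1],
    [-0.006,0.108,0,0,0,0,0.1],
    [-0.006,0.108,0,0,0,0,0.1],
    [-0.006,0.108,0,0,0,0,0.1],
    [-0.006,0.108,0,0,0,0,0.1],
    [-0.006,0.108,0,0,0,0,0.1],
    [-0.006,0.108,0,0,0,0,0.1],
    [-0.006,0.108,0,0,0,0,0.1],
    [-0.005,0.097,0,0,0,0,0.1],
    [-0.004,0.065,0,0,0,0,0.1],
    [-0.002,0.043,0,0,0,0,0.1],
    [0,0,-0.05,0,0,0,0.1],
    [0,0,-0.07,0,0,0,0.1],
    [0,0,-0.06,0,0,0,0.1],
    [0,0,-0.03,0,0,0,0.1],
    [0,0,-0.01,0,0,0,0.1],
    [0,0,0,0,0,0,0.1],
  ],
)

```text
clock: 14.7
position: [510.1, 317.4, 81.5]
ee_rot: [-0.622, 0.783, -0.0, 0.0]
contact_force: [-0.5, -0.5, -0.9]
gripper_width: 34.7
grasp_force: 59.8
```

Request:
servo_tool(
  plan=[
    [0,0,-0.008,0,0,0,0.1],
    [0,0,-0.004,0,0,0,0.1],
    [0,0,0,0,0,0,0.5],
    [0,0,0,0,0,0,0.65],
    [0,0,0,0,0,0,0.7],
    [0,0,0.08,0,0,0,0.7],
    [0,0,0.11,0,0,0,0.7],
    [0,0,0.12,0,0,0,0.7],
    [0,-0.111,0,0,0,0,1],
    [0,-0.111,0,0,0,0,1],
    [0,-0.111,0,0,0,0,1],
    [0,-0.111,0,0,0,0,1],
    [0,-0.111,0,0,0,0,1],
    [0,-0.111,0,0,0,0,1],
    [0,-0.111,0,0,0,0,1],
    [0,-0.111,0,0,0,0,1],
    [0,-0.111,0,0,0,0,1],
    [0,-0.111,0,0,0,0,1],
    [0,-0.111,0,0,0,0,1],
    [0,-0.111,0,0,0,0,1],
  ],
)

```text
clock: 17.2
position: [509.9, -83.1, 170.9]
ee_rot: [-0.622, 0.783, -0.0, 0.0]
contact_force: [0.1, 0.1, 0.2]
gripper_width: 85.6
grasp_force: 0.0
```

```bash
cat >> h.py <<'E'
def blobs(lo=60,hi=140):
    for n in("scene","top"):
        d=vision.get_image(n);C=cloud(d);m=((C[...,2]>lo)&(C[...,2]<hi)&(d["z_map"]>0)&(C[...,0]<640)&(C[...,0]>400)&(abs(C[...,1])<400)).astype(np.uint8)
        k,l,st,ce=cv2.connectedComponentsWithStats(m)
        for i in range(1,k):
            if st[i,4]>60:
                P=C[l==i];print(n,ce[i].round(),st[i].tolist(),((P.max(0)+P.min(0))/2).round(1),P.max(0).round(1))
E
python3 - <<'E'
from h import *
show(arm.read_state());blobs()
E
```

```text
17.2 [509.9 -83.1 170.9] ydir 167.0 zdir [ 0.001  0.    -1.   ] w 85.6 gf 0.0 F [0.1 0.1 0.2] j [ 0.15  0.26 -0.34  0.   -0.97 -0.38]
scene [378. 100.] [371, 90, 14, 21, 209] [509.7 315.7  95.3] [526.8 334.9 129.2]
scene [397. 116.] [390, 108, 15, 18, 190] [586.3 293.5  90. ] [607.5 312.9 119. ]
scene [304. 196.] [293, 185, 23, 23, 398] [509.2 -84.   92.5] [539.2 -54.4 124.7]
top [192. 165.] [183, 156, 18, 18, 256] [583.5 297.9 104.8] [604.6 318.4 119.9]
top [183. 196.] [174, 188, 20, 16, 242] [506.7 316.9 100.8] [524.2 334.4 128.1]
```

Request:
servo_tool(
  plan=[
    [0,0,-0.05,0,0,0,1],
    [0,0,-0.08,0,0,0,1],
    [0,0,-0.07,0,0,0,1],
    [0,0,-0.06,0,0,0,1],
    [0,0,-0.03,0,0,0,1],
    [0,0,-0.02,0,0,0,1],
    [0,0,0,0,0,0,1],
    [0,0,0,0,0,0,0.75],
    [0,0,0,0,0,0,0.6],
    [0,0,0,0,0,0,0.5],
    [0,0,0,0,0,0,0.5],
    [0,0,0,0,0,0,0.5],
    [0,0,0.01,0,0,0,0.5],
    [0,0,0.02,0,0,0,0.5],
    [0,0,0.03,0,0,0,0.5],
    [0,0,0,0,0,0,0.5],
  ],
)

```text
clock: 19.3
position: [510.6, -81.9, 96.7]
ee_rot: [-0.622, 0.783, -0.001, 0.001]
contact_force: [-0.2, 0.1, -1.3]
gripper_width: 58.1
grasp_force: 64.3
```

Run:
```python
from h import *
s=arm.read_state();show(s)
d=vision.get_image("scene");cv2.imwrite("pics/s5.png",cv2.resize(d["image"][80:260,260:440,::-1],None,fx=3,fy=3))
```

```text
19.3 [510.6 -81.9  96.7] ydir 167.0 zdir [ 0.002  0.    -1.   ] w 58.1 gf 64.3 F [-0.2  0.1 -1.3] j [ 0.16  0.35 -0.44  0.   -0.79 -0.38]
```

View pics/s5.png

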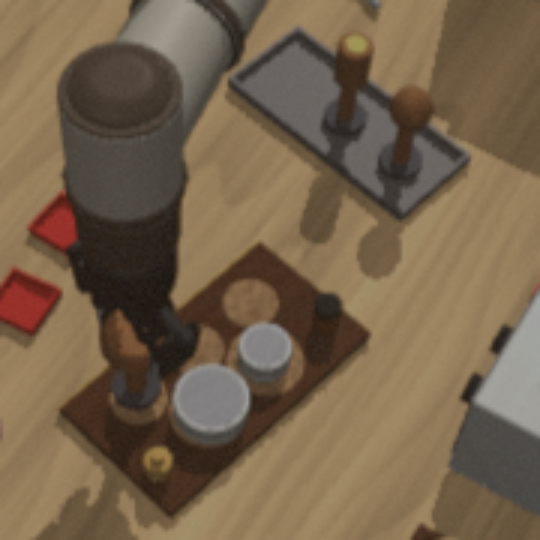

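The mushroom is held at crop (130,350), and the barrel and ball stand in the tray at (350,90) and (405,130). I'll carry it to the near end.

Request:
servo_tool(
  plan=[
    [0,0,0.05,0,0,0,0.5],
    [0,0,0.1,0,0,0,0.5],
    [-0.0105,0.0557,0,0,0,0,0.5],
    [-0.0157,0.0836,0,0,0,0,0.5],
    [-0.021,0.1115,0,0,0,0,0.5],
    [-0.021,0.1115,0,0,0,0,0.5],
    [-0.021,0.1115,0,0,0,0,0.5],
    [-0.021,0.1115,0,0,0,0,0.5],
    [-0.021,0.1115,0,0,0,0,0.5],
    [-0.021,0.1115,0,0,0,0,0.5],
    [-0.021,0.1115,0,0,0,0,0.5],
    [-0.021,0.1115,0,0,0,0,0.5],
    [-0.021,0.1115,0,0,0,0,0.5],
    [-0.021,0.1115,0,0,0,0,0.5],
    [-0.0157,0.0836,0,0,0,0,0.5],
    [-0.0105,0.0557,0,0,0,0,0.5],
    [0,0,-0.06,0,0,0,0.5],
    [0,0,-0.08,0,0,0,0.5],
    [0,0,-0.06,0,0,0,0.5],
    [0,0,-0.02,0,0,0,0.5],
  ],
)

```text
clock: 21.85
position: [430.6, 335.2, 73.5]
ee_rot: [-0.622, 0.783, -0.0, -0.001]
contact_force: [0.5, 0.2, -2.0]
gripper_width: 58.2
grasp_force: 64.6
```

Request:
servo_tool(
  plan=[
    [0,0,-0.007,0,0,0,0.5],
    [0,0,0,0,0,0,0.8],
    [0,0,0,0,0,0,0.87],
    [0,0,0,0,0,0,0.87],
    [0,0,0.08,0,0,0,0.87],
    [0,0,0.12,0,0,0,0.87],
    [0,0,0.12,0,0,0,0.87],
    [0,0,0,0,0,0,0.87],
    [0.0435,-0.0888,0,0,0,0,1],
    [0.0435,-0.0888,0,0,0,0,1],
    [0.0435,-0.0888,0,0,0,0,1],
    [0.0435,-0.0888,0,0,0,0,1],
    [0.0435,-0.0888,0,0,0,0,1],
    [0.0435,-0.0888,0,0,0,0,1],
    [0.0435,-0.0888,0,0,0,0,1],
    [0.0435,-0.0888,0,0,0,0,1],
    [0.0435,-0.0888,0,0,0,0,1],
    [0.0435,-0.0888,0,0,0,0,1],
    [0.0435,-0.0888,0,0,0,0,1],
    [0.0435,-0.0888,0,0,0,0,1],
  ],
)

```text
clock: 24.35
position: [587.6, 15.4, 167.7]
ee_rot: [-0.622, 0.783, 0.0, -0.001]
contact_force: [0.4, -0.4, 0.6]
gripper_width: 85.2
grasp_force: 0.0
```

Run:
```python
from h import *
show(arm.read_state());blobs()
s,d=wrist("w3");C=cloud(d)
m=((C[...,2]>33)&(C[...,2]<50)&(d["z_map"]>0)&(C[...,0]<640)&(C[...,0]>500)&(abs(C[...,1])<120)).astype(np.uint8)
k,l,st,ce=cv2.connectedComponentsWithStats(m)
for i in range(1,k):
    if st[i,4]>100:
        P=C[l==i];print(ce[i].round(),st[i].tolist(),((P.max(0)+P.min(0))/2).round(1),np.median(P,0).round(1))
```

```text
24.35 [587.6  15.4 167.7] ydir 167.0 zdir [-0.002 -0.    -1.   ] w 85.2 gf 0.0 F [ 0.4 -0.4  0.6] j [ 0.3   0.37 -0.18 -0.   -1.02 -0.53]
scene [381. 100.] [378, 91, 7, 19, 71] [518.3 318.4  98.7] [527.3 334.1 126. ]
scene [397. 116.] [390, 108, 15, 18, 192] [585.8 294.   89.7] [607.2 315.  119.2]
top [182. 197.] [174, 189, 18, 15, 208] [505.5 317.3 101.1] [522.2 335.1 128.7]
top [176. 229.] [163, 217, 26, 24, 514] [428.4 335.9 102. ] [456.2 365.6 117.2]
[317. 107.] [278, 66, 79, 83, 5051] [576.3 -58.   40.5] [576.2 -59.4  40.8]
[321. 188.] [296, 163, 51, 50, 2027] [589.8  14.8  38. ] [589.6  13.3  40.6]
[310. 257.] [298, 244, 26, 27, 570] [617.5  84.4  39.7] [616.9  82.1  44. ]
```

View pics/w3.png

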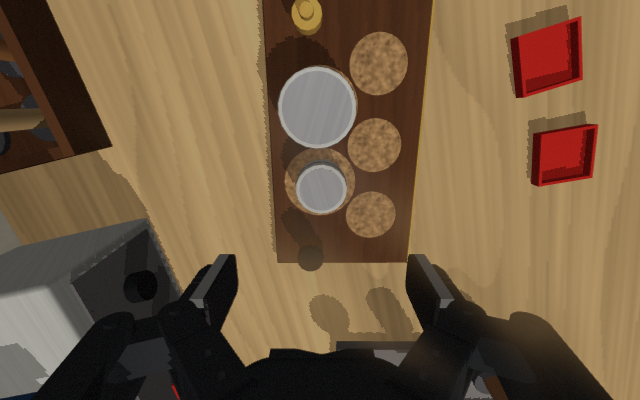

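The tray shows all three standing. The wrist view has the small tin at (321,188), clear of the large tin at (317,107). I'll go down on it.

Request:
servo_tool(
  plan=[
    [0.004,-0.001,-0.06,0,0,0,1],
    [0,0,-0.09,0,0,0,1],
    [0,0,-0.09,0,0,0,1],
    [0,0,-0.09,0,0,0,1],
    [0,0,-0.08,0,0,0,1],
    [0,0,-0.05,0,0,0,1],
    [0,0,-0.03,0,0,0,1],
    [0,0,-0.015,0,0,0,1],
    [0,0,0,0,0,0,1],
    [0,0,0,0,0,0,1],
  ],
)

```text
clock: 25.75
position: [589.5, 16.2, 17.8]
ee_rot: [-0.622, 0.783, -0.0, 0.001]
contact_force: [0.2, -0.4, 0.2]
gripper_width: 85.6
grasp_force: 0.0
```

Request:
servo_tool(
  plan=[
    [0,0,-0.011,0,0,0,1],
    [0,0,0,0,0,0,0.8],
    [0,0,0,0,0,0,0.65],
    [0,0,0,0,0,0,0.5],
    [0,0,0,0,0,0,0.4],
    [0,0,0,0,0,0,0.4],
    [0,0,0,0,0,0,0.4],
    [0,0,0,0,0,0,0.4],
  ],
)

```text
clock: 26.75
position: [589.3, 16.2, 14.3]
ee_rot: [-0.622, 0.783, -0.0, 0.0]
contact_force: [-0.6, -0.2, 5.6]
gripper_width: 48.5
grasp_force: 62.1
```

Request:
servo_tool(
  plan=[
    [0,0,0.02,0,0,0,0.4],
    [0,0,0.06,0,0,0,0.4],
    [0,0,0.08,0,0,0,0.4],
    [0,0,0.06,0,0,0,0.4],
    [-0.01,-0.048,0,0,0,0,0.4],
    [-0.015,-0.072,0,0,0,0,0.4],
    [-0.02,-0.096,0,0,0,0,0.4],
    [-0.02,-0.096,0,0,0,0,0.4],
    [-0.02,-0.096,0,0,0,0,0.4],
    [-0.02,-0.096,0,0,0,0,0.4],
    [-0.02,-0.096,0,0,0,0,0.4],
    [-0.02,-0.096,0,0,0,0,0.4],
    [-0.02,-0.096,0,0,0,0,0.4],
    [-0.02,-0.096,0,0,0,0,0.4],
    [-0.02,-0.096,0,0,0,0,0.4],
    [-0.015,-0.072,0,0,0,0,0.4],
    [-0.01,-0.048,0,0,0,0,0.4],
    [0,0,0,0,0,0,0.4],
  ],
)

```text
clock: 29.0
position: [518.7, -316.2, 78.9]
ee_rot: [-0.621, 0.784, 0.001, -0.0]
contact_force: [0.2, -0.0, -0.6]
gripper_width: 48.3
grasp_force: 62.0
```

Run:
```python
from h import *
show(arm.read_state())
d=dict(np.load("scene.npz"));im=d["image"];C=cloud(d)
m=np.zeros((400,640),np.uint8);cv2.circle(m,(251,293),26,1,-1)
for nm,mm in(("black",(m>0)&(im.max(2)<75)),("depth",(m>0)&(C[...,2]>8)&(C[...,2]<18))):
    cs,_=cv2.findContours(mm.astype(np.uint8),cv2.RETR_EXTERNAL,cv2.CHAIN_APPROX_NONE);c=max(cs,key=cv2.contourArea)[:,0]
    w=np.array([world(d,u,v,12)[:2] for u,v in c],np.float32);print(nm,cv2.fitEllipse(w))
d=vision.get_image("scene");cv2.imwrite("pics/s6.png",cv2.resize(d["image"][200:360,160:360,::-1],None,fx=3,fy=3))
```

```text
29.0 [ 518.7 -316.2   78.9] ydir 166.8 zdir [-0.002  0.001 -1.   ] w 48.3 gf 62.0 F [ 0.2 -0.  -0.6] j [-0.28  0.5  -0.22 -0.   -0.85  0.05]
black ((517.91259765625, -349.33221435546875), (83.86042022705078, 84.007080078125), 154.84742736816406)
depth ((518.440185546875, -347.4057312011719), (92.79924774169922, 93.8412857055664), 153.6856689453125)
```

View pics/s6.png

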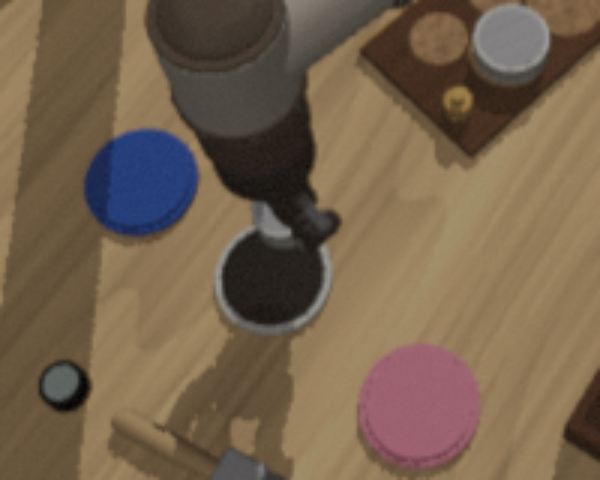

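Request:
servo_tool(
  plan=[
    [-0.002,-0.05,0,0,0,0,0.4],
    [-0.002,-0.051,0,0,0,0,0.4],
    [0,0,-0.05,0,0,0,0.4],
    [0,0,-0.06,0,0,0,0.4],
    [0,0,-0.05,0,0,0,0.4],
    [0,0,-0.03,0,0,0,0.4],
    [0,0,-0.014,0,0,0,0.4],
    [0,0,0,0,0,0,0.4],
    [0,0,0,0,0,0,0.4],
  ],
)

```text
clock: 30.18
position: [519.2, -345.6, 19.2]
ee_rot: [-0.622, 0.783, -0.001, 0.0]
contact_force: [0.3, 0.0, -0.6]
gripper_width: 48.4
grasp_force: 62.0
```

Request:
servo_tool(
  plan=[
    [-0.005,-0.003,-0.008,0,0,0,0.4],
    [0,0,-0.005,0,0,0,0.4],
    [0,0,0,0,0,0,0.4],
  ],
)

```text
clock: 30.55
position: [517.2, -346.3, 14.6]
ee_rot: [-0.622, 0.783, 0.0, -0.0]
contact_force: [0.0, -0.2, -0.5]
gripper_width: 47.8
grasp_force: 62.0
```

Request:
servo_tool(
  plan=[
    [0,0,-0.003,0,0,0,0.4],
    [0,0,0,0,0,0,0.4],
    [0,0,0,0,0,0,0.65],
    [0,0,0,0,0,0,0.9],
    [0,0,0,0,0,0,1],
    [0,0,0.06,0,0,0,1],
    [0,0,0.12,0,0,0,1],
    [0,0,0.16,0,0,0,1],
    [0,0,0.16,0,0,0,1],
    [-0.012,0.1,0,0,0,0,1],
    [-0.012,0.12,0,0,0,0,1],
    [-0.012,0.12,0,0,0,0,1],
    [-0.012,0.12,0,0,0,0,1],
    [-0.012,0.12,0,0,0,0,1],
    [-0.012,0.1,0,0,0,0,1],
  ],
)

```text
clock: 32.42
position: [495.8, -141.1, 165.3]
ee_rot: [-0.623, 0.783, -0.001, 0.001]
contact_force: [-0.1, 0.4, 0.1]
gripper_width: 85.4
grasp_force: 0.0
```

Run:
```python
from h import *
show(arm.read_state())
for n in("scene","top"):
    d=vision.get_image(n);C=cloud(d);m=((C[...,2]>32)&(C[...,2]<50)&(d["z_map"]>0)&(C[...,0]<660)&(C[...,0]>420)&(abs(C[...,1])<400)).astype(np.uint8)
    k,l,st,ce=cv2.connectedComponentsWithStats(m)
    for i in range(1,k):
        if st[i,4]>100:
            P=C[l==i];print(n,ce[i].round(),st[i].tolist(),((P.max(0)+P.min(0))/2).round(1),np.median(P,0).round(1))
    if n=="top": cv2.imwrite("pics/t7.png",cv2.resize(d["image"][130:270,150:500,::-1],None,fx=2.2,fy=2.2))
```

```text
32.42 [ 495.8 -141.1  165.3] ydir 167.0 zdir [ 0.002 -0.    -1.   ] w 85.4 gf 0.0 F [-0.1  0.4  0.1] j [ 0.04  0.26 -0.36  0.   -0.95 -0.26]
scene [330. 213.] [318, 201, 25, 24, 472] [576.  -58.   39.5] [576.5 -60.7  40.1]
scene [250. 288.] [240, 278, 20, 20, 315] [ 518.2 -346.5   41. ] [ 519.1 -348.5   40.6]
top [336. 160.] [326, 156, 22, 8, 127] [597.7 -57.1  41.2] [596.3 -55.8  40.3]
top [451. 190.] [441, 180, 21, 20, 310] [ 515.6 -345.8   39.4] [ 514.6 -344.1   39.7]
```

View pics/t7.png

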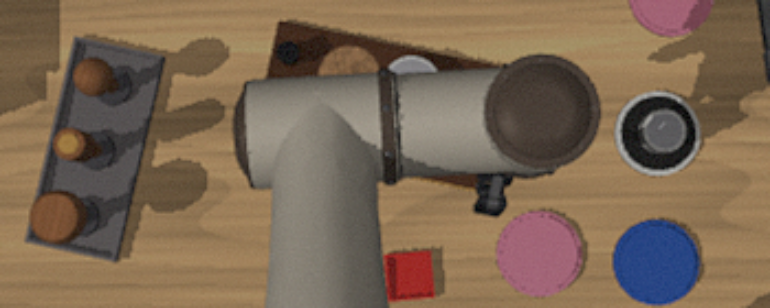

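The tin is on the pad, centred to within about 2 mm, at crop (660,130). The three handles stand in the tray, so the mushroom goes back first.

Request:
servo_tool(
  plan=[
    [-0.0136,0.0992,0,0,0,0,0.9],
    [-0.0136,0.0992,0,0,0,0,0.9],
    [-0.0136,0.0992,0,0,0,0,0.9],
    [-0.0136,0.0992,0,0,0,0,0.9],
    [-0.0136,0.0992,0,0,0,0,0.9],
    [-0.0136,0.0992,0,0,0,0,0.9],
    [-0.0136,0.0992,0,0,0,0,0.9],
    [-0.0136,0.0992,0,0,0,0,0.9],
    [-0.0136,0.0992,0,0,0,0,0.9],
    [-0.0136,0.0992,0,0,0,0,0.9],
    [-0.0136,0.0992,0,0,0,0,0.9],
    [-0.0136,0.0992,0,0,0,0,0.9],
    [-0.0136,0.0992,0,0,0,0,0.9],
    [-0.0136,0.0992,0,0,0,0,0.9],
    [-0.0136,0.0992,0,0,0,0,0.9],
    [-0.0136,0.0992,0,0,0,0,0.9],
    [0,0,0,0,0,0,0.9],
    [0,0,0,0,0,0,0.9],
  ],
)

```text
clock: 34.78
position: [430.6, 333.2, 164.2]
ee_rot: [-0.622, 0.783, -0.0, 0.0]
contact_force: [-0.8, -0.4, -0.9]
gripper_width: 76.7
grasp_force: 0.0
```

Request:
servo_tool(
  plan=[
    [0,0.006,-0.05,0,0,0,0.9],
    [0,0,-0.08,0,0,0,0.9],
    [0,0,-0.08,0,0,0,0.9],
    [0,0,-0.06,0,0,0,0.9],
    [0,0,-0.028,0,0,0,0.9],
    [0,0,-0.01,0,0,0,0.9],
    [0,0,0,0,0,0,0.9],
    [0,0,0,0,0,0,0.7],
    [0,0,0,0,0,0,0.55],
    [0,0,0,0,0,0,0.5],
    [0,0,0,0,0,0,0.5],
    [0,0,0,0,0,0,0.5],
  ],
)

```text
clock: 36.28
position: [430.9, 336.2, 72.6]
ee_rot: [-0.623, 0.783, 0.0, 0.001]
contact_force: [-0.8, -0.4, 6.1]
gripper_width: 58.4
grasp_force: 64.0
```

Request:
servo_tool(
  plan=[
    [0,0,0.02,0,0,0,0.5],
    [0,0,0.05,0,0,0,0.5],
    [0,0,0.08,0,0,0,0.5],
    [0,0,0.06,0,0,0,0.5],
    [0.0106,-0.0557,0,0,0,0,0.5],
    [0.016,-0.0836,0,0,0,0,0.5],
    [0.0213,-0.1114,0,0,0,0,0.5],
    [0.0213,-0.1114,0,0,0,0,0.5],
    [0.0213,-0.1114,0,0,0,0,0.5],
    [0.0213,-0.1114,0,0,0,0,0.5],
    [0.0213,-0.1114,0,0,0,0,0.5],
    [0.0213,-0.1114,0,0,0,0,0.5],
    [0.0213,-0.1114,0,0,0,0,0.5],
    [0.0213,-0.1114,0,0,0,0,0.5],
    [0.0213,-0.1114,0,0,0,0,0.5],
    [0.0213,-0.1114,0,0,0,0,0.5],
    [0.016,-0.0836,0,0,0,0,0.5],
    [0.0106,-0.0557,0,0,0,0,0.5],
    [0,0,0,0,0,0,0.5],
    [0,0,0,0,0,0,0.5],
  ],
)

```text
clock: 38.78
position: [509.7, -82.1, 134.1]
ee_rot: [-0.622, 0.783, 0.0, -0.0]
contact_force: [-0.9, 0.5, -1.8]
gripper_width: 58.0
grasp_force: 64.4
```

Request:
servo_tool(
  plan=[
    [0.003,0.001,-0.05,0,0,0,0.5],
    [0,0,-0.06,0,0,0,0.5],
    [0,0,-0.04,0,0,0,0.5],
    [0,0,-0.02,0,0,0,0.5],
    [0,0,-0.008,0,0,0,0.5],
    [0,0,0,0,0,0,0.5],
    [0,0,0,0,0,0,0.5],
  ],
)

```text
clock: 39.65
position: [511.6, -81.8, 81.5]
ee_rot: [-0.622, 0.783, -0.0, 0.0]
contact_force: [-0.1, -0.4, -0.9]
gripper_width: 58.2
grasp_force: 64.4
```

Request:
servo_tool(
  plan=[
    [-0.002,0,-0.005,0,0,0,0.5],
    [0,0,-0.003,0,0,0,0.5],
    [0,0,0,0,0,0,0.7],
    [0,0,0,0,0,0,0.9],
    [0,0,0,0,0,0,1],
    [0,0,0.07,0,0,0,1],
    [0,0,0.11,0,0,0,1],
    [0,0,0.12,0,0,0,1],
    [0,0.111,0,0,0,0,0.8],
    [0,0.111,0,0,0,0,0.7],
    [0,0.111,0,0,0,0,0.7],
    [0,0.111,0,0,0,0,0.7],
    [0,0.111,0,0,0,0,0.7],
    [0,0.111,0,0,0,0,0.7],
    [0,0.111,0,0,0,0,0.7],
    [0,0.111,0,0,0,0,0.7],
    [0,0.111,0,0,0,0,0.7],
    [0,0.111,0,0,0,0,0.7],
    [0,0.111,0,0,0,0,0.7],
    [0,0.109,0,0,0,0,0.7],
  ],
)

```text
clock: 42.15
position: [510.4, 318.3, 168.3]
ee_rot: [-0.622, 0.783, -0.0, -0.0]
contact_force: [1.0, -0.6, -0.6]
gripper_width: 59.8
grasp_force: 0.0
```

Run:
```python
from h import *
show(arm.read_state());blobs()
```

```text
42.15 [510.4 318.3 168.3] ydir 167.0 zdir [-0. -0. -1.] w 59.8 gf 0.0 F [ 1.  -0.6 -0.6] j [ 0.83  0.4  -0.14 -0.   -1.03 -1.05]
scene [378. 100.] [371, 90, 14, 21, 210] [509.2 313.4  93.2] [526.7 332.2 126.1]
scene [397. 116.] [390, 108, 15, 18, 189] [585.3 292.   88.9] [605.9 311.  117.4]
scene [305. 196.] [294, 185, 22, 22, 406] [510.4 -84.4 109.3] [540.6 -54.7 123.9]
top [192. 165.] [183, 156, 18, 18, 257] [583.1 298.1 105.6] [604.  319.1 121.2]
top [348. 192.] [336, 180, 25, 25, 491] [508.5 -81.3 109.3] [537.3 -52.4 123.9]
top [183. 196.] [174, 188, 20, 16, 243] [506.7 317.2 100.1] [524.4 334.5 128.9]
```

Request:
servo_tool(
  plan=[
    [-0.001,-0.002,-0.05,0,0,0,0.7],
    [0,0,-0.08,0,0,0,0.7],
    [0,0,-0.08,0,0,0,0.7],
    [0,0,-0.05,0,0,0,0.7],
    [0,0,-0.028,0,0,0,0.7],
    [0,0,-0.01,0,0,0,0.7],
    [0,0,0,0,0,0,0.7],
    [0,0,0,0,0,0,0.5],
    [0,0,0,0,0,0,0.3],
    [0,0,0,0,0,0,0.1],
    [0,0,0,0,0,0,0.1],
    [0,0,0,0,0,0,0.1],
  ],
)

```text
clock: 43.75
position: [510.3, 317.0, 80.0]
ee_rot: [-0.622, 0.783, 0.0, 0.0]
contact_force: [-2.8, 0.6, 5.8]
gripper_width: 34.6
grasp_force: 59.3
```

Request:
servo_tool(
  plan=[
    [0,0,0.02,0,0,0,0.1],
    [0,0,0.05,0,0,0,0.1],
    [0,0,0.08,0,0,0,0.1],
    [0,0,0.06,0,0,0,0.1],
    [0.002,-0.043,0,0,0,0,0.1],
    [0.004,-0.075,0,0,0,0,0.1],
    [0.006,-0.108,0,0,0,0,0.1],
    [0.006,-0.108,0,0,0,0,0.1],
    [0.006,-0.108,0,0,0,0,0.1],
    [0.006,-0.108,0,0,0,0,0.1],
    [0.006,-0.108,0,0,0,0,0.1],
    [0.006,-0.108,0,0,0,0,0.1],
    [0.006,-0.108,0,0,0,0,0.1],
    [0.005,-0.097,0,0,0,0,0.1],
    [0.004,-0.065,0,0,0,0,0.1],
    [0.002,-0.043,0,0,0,0,0.1],
    [0,0,0,0,0,0,0.1],
    [0,0,0,0,0,0,0.1],
  ],
)

```text
clock: 46.0
position: [528.0, -6.7, 142.2]
ee_rot: [-0.623, 0.783, 0.0, 0.0]
contact_force: [0.0, -0.2, -2.1]
gripper_width: 34.7
grasp_force: 59.7
```

Request:
servo_tool(
  plan=[
    [0,0,-0.05,0,0,0,0.1],
    [0,0,-0.06,0,0,0,0.1],
    [0,0,-0.04,0,0,0,0.1],
    [0,0,-0.02,0,0,0,0.1],
    [0,0,-0.009,0,0,0,0.1],
    [0,0,-0.006,0,0,0,0.1],
    [0,0,0,0,0,0,0.1],
    [0,0,0,0,0,0,0.1],
  ],
)

```text
clock: 47.0
position: [528.2, -7.1, 87.1]
ee_rot: [-0.622, 0.783, -0.0, 0.0]
contact_force: [0.4, 0.3, -0.1]
gripper_width: 34.7
grasp_force: 60.1
```

Request:
servo_tool(
  plan=[
    [0,0,-0.003,0,0,0,0.1],
    [0,0,0,0,0,0,0.4],
    [0,0,0,0,0,0,0.65],
    [0,0,0,0,0,0,0.8],
    [0,0,0.07,0,0,0,0.8],
    [0,0,0.1,0,0,0,0.8],
    [0,0,0.11,0,0,0,0.8],
    [0.0165,0.0843,0,0,0,0,0.8],
    [0.0165,0.0843,0,0,0,0,0.8],
    [0.0165,0.0843,0,0,0,0,0.8],
    [0.0165,0.0843,0,0,0,0,0.8],
    [0.0165,0.0843,0,0,0,0,0.8],
    [0.0165,0.0843,0,0,0,0,0.8],
    [0.0165,0.0843,0,0,0,0,0.8],
    [0.0165,0.0843,0,0,0,0,0.8],
    [0.0165,0.0843,0,0,0,0,0.8],
    [0.0165,0.0843,0,0,0,0,0.8],
    [0.0165,0.0843,0,0,0,0,0.8],
    [0.0165,0.0843,0,0,0,0,0.8],
    [0,0,0,0,0,0,0.8],
  ],
)

```text
clock: 49.5
position: [587.5, 298.6, 169.2]
ee_rot: [-0.623, 0.782, -0.0, -0.0]
contact_force: [-0.4, -0.1, -0.4]
gripper_width: 68.2
grasp_force: 0.0
```

Request:
servo_tool(
  plan=[
    [-0.001,-0.004,-0.05,0,0,0,0.8],
    [0,0,-0.09,0,0,0,0.8],
    [0,0,-0.09,0,0,0,0.8],
    [0,0,-0.05,0,0,0,0.8],
    [0,0,-0.028,0,0,0,0.8],
    [0,0,-0.012,0,0,0,0.8],
    [0,0,0,0,0,0,0.8],
    [0,0,0,0,0,0,0.6],
    [0,0,0,0,0,0,0.4],
    [0,0,0,0,0,0,0.2],
    [0,0,0,0,0,0,0.2],
    [0,0,0,0,0,0,0.2],
  ],
)

```text
clock: 51.0
position: [587.5, 295.6, 75.0]
ee_rot: [-0.622, 0.783, -0.0, 0.001]
contact_force: [-1.4, 0.4, 5.2]
gripper_width: 41.5
grasp_force: 60.4
```

Run:
```python
from h import *
show(arm.read_state());blobs()
```

```text
51.0 [587.5 295.6  75. ] ydir 167.0 zdir [ 0.002  0.001 -1.   ] w 41.5 gf 60.4 F [-1.4  0.4  5.2] j [ 0.71  0.57 -0.1   0.   -0.9  -0.94]
scene [397. 113.] [383, 96, 30, 31, 383] [584.8 295.9 100.1] [639.3 320.7 140. ]
scene [325. 178.] [319, 168, 14, 22, 243] [528.5  -9.2  97.1] [546.1  10.3 134.1]
scene [305. 196.] [294, 185, 22, 23, 406] [510.6 -84.1  92.5] [540.7 -54.5 124.7]
top [193. 165.] [181, 141, 21, 45, 242] [582.1 293.6 109.3] [634.7 314.8 138.8]
top [316. 186.] [309, 178, 15, 16, 195] [524.8  -5.2 109.3] [542.   11.5 134.4]
top [348. 192.] [336, 180, 25, 25, 490] [508.5 -81.1 110.4] [537.5 -52.4 124.8]
```

Request:
servo_tool(
  plan=[
    [0,0,0.02,0,0,0,0.2],
    [0,0,0.05,0,0,0,0.2],
    [0,0,0.08,0,0,0,0.2],
    [0,0,0.06,0,0,0,0.2],
    [-0.005,-0.031,0,0,0,0,0.2],
    [-0.01,-0.055,0,0,0,0,0.2],
    [-0.0137,-0.078,0,0,0,0,0.2],
    [-0.0137,-0.078,0,0,0,0,0.2],
    [-0.0137,-0.078,0,0,0,0,0.2],
    [-0.0137,-0.078,0,0,0,0,0.2],
    [-0.0137,-0.078,0,0,0,0,0.2],
    [-0.0137,-0.078,0,0,0,0,0.2],
    [-0.0137,-0.078,0,0,0,0,0.2],
    [-0.012,-0.07,0,0,0,0,0.2],
    [-0.008,-0.047,0,0,0,0,0.2],
    [-0.005,-0.031,0,0,0,0,0.2],
    [0,0,0,0,0,0,0.2],
    [0,0,0,0,0,0,0.2],
  ],
)

```text
clock: 53.35
position: [546.6, 61.6, 136.8]
ee_rot: [-0.623, 0.783, -0.0, 0.0]
contact_force: [0.1, 0.8, -1.4]
gripper_width: 41.3
grasp_force: 60.9
```

Request:
servo_tool(
  plan=[
    [0,0.003,-0.05,0,0,0,0.2],
    [0,0,-0.06,0,0,0,0.2],
    [0,0,-0.04,0,0,0,0.2],
    [0,0,-0.02,0,0,0,0.2],
    [0,0,-0.01,0,0,0,0.2],
    [0,0,-0.005,0,0,0,0.2],
    [0,0,0,0,0,0,0.2],
    [0,0,0,0,0,0,0.2],
  ],
)

```text
clock: 54.35
position: [546.5, 62.1, 82.0]
ee_rot: [-0.622, 0.783, -0.0, 0.0]
contact_force: [-2.3, 0.9, 2.7]
gripper_width: 41.3
grasp_force: 61.1
```

In contact. I'll release, lift, and back away.

Request:
servo_tool(
  plan=[
    [0,0,0,0,0,0,0.5],
    [0,0,0,0,0,0,0.7],
    [0,0,0,0,0,0,0.9],
    [0,0,0,0,0,0,0.9],
    [0,0,0.07,0,0,0,0.9],
    [0,0,0.12,0,0,0,0.9],
    [0,0,0.15,0,0,0,0.9],
    [0,0,0.15,0,0,0,0.9],
    [0,0.1,0,0,0,0,0.9],
    [0,0.12,0,0,0,0,0.9],
    [0,0.12,0,0,0,0,0.9],
    [0,0.12,0,0,0,0,0.9],
    [0,0.12,0,0,0,0,0.9],
    [0,0.12,0,0,0,0,0.9],
    [0,0.1,0,0,0,0,0.9],
    [0,0,0,0,0,0,0.9],
    [0,0,0,0,0,0,0.9],
  ],
)

```text
clock: 56.48
position: [546.2, 301.8, 228.1]
ee_rot: [-0.622, 0.783, -0.0, -0.0]
contact_force: [0.5, -0.5, 0.2]
gripper_width: 76.8
grasp_force: 0.0
```

Run:
```python
from h import *
show(arm.read_state());blobs();print();blobs(32,50)
d=vision.get_image("scene");cv2.imwrite("pics/s8.png",cv2.resize(d["image"][80:330,200:450,::-1],None,fx=2.2,fy=2.2))
```

```text
56.48 [546.2 301.8 228.1] ydir 167.0 zdir [-0.001 -0.001 -1.   ] w 76.8 gf 0.0 F [ 0.5 -0.5  0.2] j [ 0.76  0.39  0.    0.   -1.19 -0.99]
scene [344. 164.] [337, 156, 16, 19, 211] [546.1  60.6  92.2] [566.   80.1 124.4]
scene [325. 178.] [319, 168, 14, 22, 244] [528.3  -8.8  97.4] [546.    9.  134.8]
scene [305. 196.] [294, 185, 22, 23, 407] [510.6 -83.3  91.7] [540.2 -53.4 122.8]
top [287. 179.] [278, 171, 18, 18, 256] [541.6  66.  112.9] [562.   86.6 125.7]
top [316. 186.] [309, 178, 15, 16, 195] [524.7  -5.2 108.6] [541.8  11.5 133.8]
top [348. 192.] [336, 180, 25, 25, 491] [508.5 -81.1 111.2] [537.6 -52.4 126.7]

scene [369. 182.] [365, 177, 9, 11, 78] [616.7  84.2  40.2] [629.9  98.3  48.1]
scene [330. 213.] [318, 201, 25, 25, 474] [575.9 -58.7  38.8] [610.  -23.9  45.6]
scene [250. 288.] [240, 278, 20, 21, 319] [ 517.7 -347.2   39.5] [ 542.6 -322.1   46.8]
top [280. 154.] [275, 149, 11, 11, 91] [613.8  86.6  40.8] [626.5  99.6  48.9]
top [336. 169.] [323, 156, 27, 27, 587] [573.2 -55.4  40. ] [606.7 -22.1  47.9]
top [451. 190.] [441, 180, 21, 20, 312] [ 515.6 -344.6   39.2] [ 539.9 -320.7   46.3]
```

View pics/s8.png

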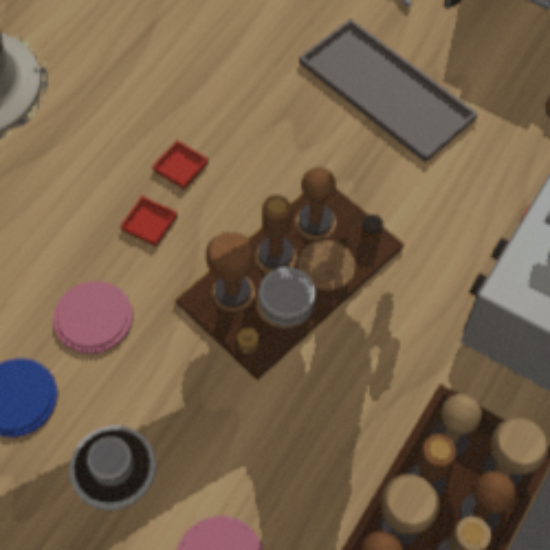

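All three handles stand upright on their seats, within about 2 mm of where they started. The tin is central on the pad at (110,460) and the large tin hasn't moved, so I'm handing in.

```bash
python3 -c "
from bench import arm;print(arm.job_done())"
```

```text
the job is handed in; nothing more can be done
None
```

I handed the job in at about 57 s of the 141 s allowed: small tin within about 2 mm of the pad's centre, all three handles upright within about 2 mm of their starting places, and the large tin not moved; the interface gave no verdict.

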